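# Load the cutter steriliser and latch its guard

### The arm

A 6-joint arm with a two-finger parallel gripper is mounted at the origin on a cart in front of the work surface, level with it; the furniture and walls round the work are solid. World frame = base frame: x ahead of the robot, y to its left, z up, the work surface at z = 0. Lengths are in m, angles in rad, forces in N, time in s.
With the tool pointing down it reaches from about 0.35 to 0.925 m from the base axis. Payload 6.4 kg.
Tool frame: the origin (TCP) lies between the finger pads; the fingertips stand 8 mm ahead of it and the grasp point (between the pads) lies 11 mm behind it; z points along the fingers, y is the line along which they close (so a half turn about z gives the same grasp; the last joint's range is limited). The gripper opens to 85 mm and grips with 20 to 120 N. Pads are 22 mm wide; open, the fingers measure 114 mm over their backs; the gripper's body (76 mm by 85 mm) begins 54 mm behind the grasp point. The pads swing forward as they close: fully open they stand 13 mm farther back than shut.
Start: joints at [-1.304, 0.245, 1.558, -0, 1.339, -0.174], TCP at [0.277, -0.588, 0.239] pointing down, gripper open.
Joint ranges: [-3.13, 3.13], [-1.02, 2.26], [0.13, 2.54], [-0.95, 4.09], [0.21, 2.88], [-2.74, 2.74]. Speed limits (rad/s): [2.57, 2.57, 3.14, 3.14, 3.14, 3.14].

### API

Orientations are given as a unit quaternion [x, y, z, w].
In Python, from rig import * gives the robot as it stands. The module is installed in compiled form; this text tells all that it offers.
- The arm moves only by the shell command python3 -m pendant 'ROWS' [FORCE]. ROWS is JSON, a list of rows, each an object with "gripper": the closure, from 0 (fully open) to 1 (shut); "xyz": the shift along the tool's x, y, z in m, a list of three; "rot": the turn, a rotation vector about the tool's x, y, z in degrees, a list of three. In form: [{"gripper": gripper, "xyz": [dx, dy, dz], "rot": [wx, wy, wz]}, ...]. A call has 1 to 5 rows; each row shifts and turns the commanded pose from where the row before left it, along the tool's axes as they then stand; what a row does not reach is not made up. A row lasts 1/10 s, in which the tool goes at most 50 mm and 8.59 degrees, less where a joint would pass 70% of its speed; a pose out of reach is approached as far as the arm can. A call is refused whole if a number of a shift passes 0.05 or a number of a turn 8.59, either way. A call with a gripper value outside its range is refused whole. The fingers move at their own pace and stop on an object; FORCE is the grip in N (left out, the last holds). Time passes only in rows, so rows that do not move let the fingers close. It gives the time, the measured TCP pose, the force, the opening and the grip force at its end, in the units of the state.
- get_state(): the state, without advancing time (a new reading comes with each control period).
- camera(name): name is "scene" or "top"; returns the picture (480x640x3 uint8, red, green, blue); there is no depth.
- get_calibration(name): a dict with "vertical_fov" (degrees; the focal length in pixels is half the picture's height over the tangent of half this angle, whatever the lens; pixels are square), "cx", "cy" (the principal point, pixels), "k1" (the pictures are not rectified: a ray, as slopes to the right and down, at radius r is drawn at 1 + k1 r^2 times it, then the intrinsics apply), "world_from_camera" (4x4, takes a point from camera to world coordinates). Camera axes: x right, y down, z forward; pixel columns grow to the right and rows downward; lengths in m; the calibration is good to about 2 mm. A picture is of the moment at which its call begins. get_calibration takes no time and is no camera call.
- sign_off(): hands the job in; it is judged then, once.
The state is a dict: "time_s": time; "joint_positions": joint angles; "dq": joint speeds; "joint_efforts": joint torques, N m; "tcp_pos": TCP position; "orientation": TCP orientation; "wrist_force": force on the tool from outside, world axes, zero at the start; "ft_torque": the same for the moment, N m; "grip_width": finger opening in m; "finger_force": force on a finger pad.
Only numpy, scipy, OpenCV 4.12 (cv2) and the standard library are available. Lean on these libraries where they do the work, as an engineer would, in place of code of your own. Each camera call takes 0.05 s, during which the arm holds its last target. There are 200 camera calls.

### The job

Stand the smallest of the three round pastry cutters, rim up, in the round recess in the tray of the open steriliser. Then push the clear sliding guard shut by its upright tab until the latch clicks and holds it; push firmly but gently, never ramming it against its stop. Leave the two larger cutters where they are.

Things in the scene. Friction and masses are not known exactly. Their poses are not given: they have to be found in the camera images.
- case: Low metal steriliser box, fixed. Origin on the worktop; x across, away from the robot; z up; turned up to 13 degrees. Walls 62 mm high; rails on both long edges 76 mm high, 172 mm apart over all. Open chamber inside x -74..74, y -146..6 mm; closed housing y 6..200 mm. At the -y end, at x 18..74, stands a dark latch block 98 mm high, y -162..-229 mm (+-12 mm, set by hand).
- seat (a point): Centre of the floor of the round recess in the chamber's grey tray, 6 mm above the worktop, at x 0, y -85 mm of the case; axes as the case. Recess diameter 50 mm, 4 mm deep; tray top 10 mm above the worktop. The open guard's metal tongue (x 34..58 mm, 66 to 83 mm high) ends 25 mm or more to the +y side of it.
- guard (a joint): Opening of the clear guard (m), along the case's y, growing to +y; starts 0.15 to 0.175. The latching point L lies anywhere in -0.012..0.012 and must be felt: push 1 N, from L+28 mm 3 to 4 N, from L+12 mm rising to 8 to 10 N at L+5 mm, then falling to 3 N, click at L, 8 N, and from L-2.5 mm a rubber stop (8 N/mm). Let go unlatched it springs back over 20 mm; latched, it stays at L.
- guard_tab (a point): Centre of the top edge of the black upright push tab on the guard, 106 mm above the worktop; axes as the case. Tab 70 mm wide along x, 10 mm thick along y, 35 mm high above the guard plate (plate top 71 mm above the worktop). Push its +y face towards -y to shut the guard. More than 22 N between robot and guard counts as ramming.
- cutter_mid (a point): Centre (half-way up) of the smallest round metal pastry cutter: an open ring 43 mm in diameter with upright walls, 38 mm high, about 30 g, standing rim up on the worktop (z axis up through the rim).
- cutter_1: Middle cutter, 55 mm diameter, 38 mm high, standing on the worktop; origin at the centre of its underside. To be left alone.
- cutter_0: Largest cutter, 67 mm diameter, 38 mm high, standing on the worktop; origin at the centre of its underside. To be left alone.
Not all that is in view belongs to the job. What is shaped like the part that bears cutter_mid but blue or orange is not meant.

How it is judged:
On the way, in this order (a step that is already met when the one before it is completed fails the run):
1. the smallest cutter stands in the recess, let go, with the guard still open (horizontal distance between cutter_mid and seat below 0.007 m and z of cutter_mid in the frame of seat below 0.0215 m and angle between cutter_mid's own z axis and vertical below 0.1 rad and contact force between the fingers and cutter_2 below 0.1 N and value of joint guard above 0.1 m), for 0.2 s.
2. the guard is shut into its latch (value of joint guard below 0.015 m), for 0.2 s.
At the end, for the whole second after the job is handed in: The guard is let go and stays shut in its latch (opening under 15 mm; unlatched it springs back further), at rest, and the smallest cutter stands rim up in the recess (within 7 mm of its centre, foot on the recess floor within 2.5 mm, tilted less than 0.1 rad) (value of joint guard below 0.015 m and velocity of joint guard below 0.01 m/s and horizontal distance between cutter_mid and seat below 0.007 m and z of cutter_mid in the frame of seat below 0.0215 m and angle between cutter_mid's own z axis and vertical below 0.1 rad); the robot touches nothing.
It fails at once if the guard is pushed with more than 22 N (contact force between any of the fingers, the arm and guard above 22 N).
It fails at once if a larger cutter is moved more than 15 mm or tipped (distance of any of cutter_0, cutter_1 from where it was at the start of the episode above 0.015 m or angle between any of cutter_0, cutter_1's own z axis and vertical above 0.3 rad).
It also fails if it takes over 64 s, if anything falls off the work surface, if the arm or the gripper's body presses on something with over 40 N, if the wrist force passes 120 N, or if a joint passes its speed limit or range.

## Working session

There is one attempt and no reset: what is moved stays moved. The work goes in short steps, Python scripts to look and compute and a shell command to move; the robot and the scene stay as the last step left them, time stands still between calls to the robot, and variables do not carry over. Pictures are saved under pics/ and viewed, at most 10 in all, crops included, and the job is handed in when it is done.

```bash
mkdir -p pics
cat > h.py <<'E'
from rig import *
import numpy as np, cv2
from scipy.spatial.transform import Rotation as R
def cal(n):
    c=get_calibration(n); f=240/np.tan(np.radians(c["vertical_fov"])/2)
    return c,f,np.array(c["world_from_camera"])
def unproj(n,u,v,z):
    c,f,T=cal(n); d=np.array([(u-c["cx"])/f,(v-c["cy"])/f]); s=d.copy()
    for _ in range(30): s=d/(1+c["k1"]*(s@s))
    r=T[:3,:3]@np.array([*s,1]); o=T[:3,3]
    return o+r*(z-o[2])/r[2]
def proj(n,p):
    c,f,T=cal(n); q=np.linalg.inv(T)@np.array([*p,1]); s=q[:2]/q[2]
    s=s*(1+c["k1"]*(s@s)); return s*f+[c["cx"],c["cy"]]
def save(n,name,box=None,k=1):
    im=camera(n)[:,:,::-1].copy()
    cv2.imwrite(f"pics/{name}_full.png",im)
    if box: 
        x0,y0,x1,y1=box; im=cv2.resize(im[y0:y1,x0:x1],None,fx=k,fy=k,interpolation=cv2.INTER_CUBIC)
    cv2.imwrite(f"pics/{name}.png",im)
E
python3 - <<'E'
from h import *
save("scene","s0");save("top","t0")
for n in("scene","top"):print(get_calibration(n))
s=get_state();print(s)
E
```

```text
{'vertical_fov': 46.93045698269354, 'cx': 325.0093190870141, 'cy': 245.5535222103491, 'k1': -0.03971713173267041, 'world_from_camera': array([[ 0.86720346, -0.38515024,  0.31562232,  0.22456348],
       [-0.49763572, -0.64766567,  0.57696436, -0.77028914],
       [-0.01780021, -0.65741043, -0.75332243,  0.89894458],
       [ 0.        ,  0.        ,  0.        ,  1.        ]])}
{'vertical_fov': 54.658541332043164, 'cx': 325.33902070831437, 'cy': 236.2601267817145, 'k1': -0.026349651295179397, 'world_from_camera': array([[-0.0014116 , -0.98617581,  0.16569636,  0.42721036],
       [-0.9998173 ,  0.00455044,  0.01856528, -0.14394049],
       [-0.01906262, -0.16563988, -0.98600205,  0.93737699],
       [ 0.        ,  0.        ,  0.        ,  1.        ]])}
{'time_s': 0.1, 'joint_positions': array([-1.30410270e+00,  2.45740313e-01,  1.55887751e+00, -1.53861122e-05,
        1.33872486e+00, -1.74095950e-01]), 'dq': array([-7.05662431e-04, -6.69475381e-04, -2.38085548e-03,  1.51561420e-04,
        1.97866092e-03, -5.33789500e-05]), 'joint_efforts': array([ 8.57864379e-04, -4.30666566e+01, -3.27132726e+01, -3.07655034e-05,
        2.76385465e-03,  1.38734924e-05]), 'tcp_pos': array([ 0.27719901, -0.58739105,  0.23830087]), 'orientation': array([ 9.75810457e-01,  2.18616526e-01, -4.79748011e-05, -8.73727623e-04]), 'wrist_force': array([-0.22234587, -0.10100799,  0.19611554]), 'ft_torque': array([-0.00229122, -0.04487592, -0.02161567]), 'finger_force': 0.0, 'grip_width': 0.08526085418090325}
```

View pics/t0.png

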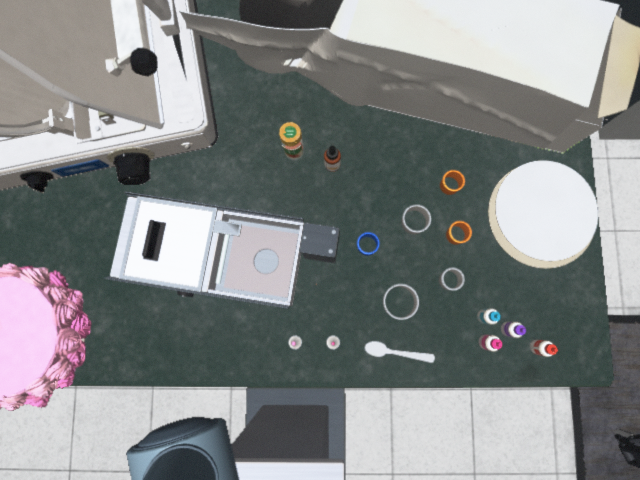

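View pics/s0.png

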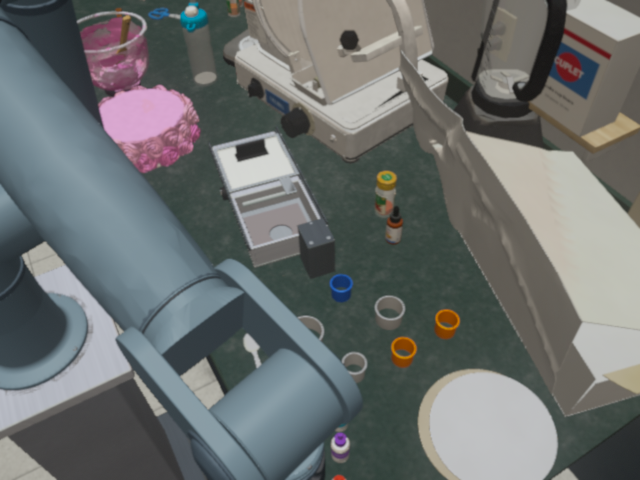

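Candidates for the smallest cutter in the top view: metal rings (453,279), (417,219), (401,301), plus blue (368,243) and orange (453,181), (460,232) decoys. The smallest bare-metal ring is at (453,279). I'll confirm it in an enlarged crop alongside the case.

Run:
```python
from h import *
im=cv2.imread("pics/t0_full.png")
a=cv2.resize(im[190:310,100:345],(784,384),interpolation=cv2.INTER_CUBIC)
b=cv2.resize(im[255:325,375:485],(330,210),interpolation=cv2.INTER_CUBIC)
o=np.zeros((600,790,3),np.uint8);o[:384,:784]=a;o[388:598,:330]=b
cv2.imwrite("pics/c0.png",o)
for n,uv in dict(small=(453,279),mid=(417,219),large=(401,301)).items():
    # rim fit: bright low-saturation pixels near
    u,v=uv;w=22 if n!="large" else 26
    c=im[v-w:v+w,u-w:u+w].astype(int);m=((c.min(2)>105)).astype(np.uint8)
    pts=cv2.findNonZero(m)
    h=cv2.convexHull(pts);(cx,cy),r=cv2.minEnclosingCircle(h)
    P=unproj("top",u-w+cx,v-w+cy,.038);Q=unproj("top",u-w+cx+r,v-w+cy,.038)
    print(n,u-w+cx,v-w+cy,r,P.round(4),"diam",2*np.linalg.norm(P-Q).round(4))
print("seat",unproj("top",266,261,.010),"tab",unproj("top",153,240,.106))
```

```text
small 452.34887504577637 278.87942123413086 11.993718147277832 [ 0.4939 -0.3719  0.038 ] diam 0.0462
mid 416.37719345092773 218.21929740905762 14.643733024597168 [ 0.6136 -0.3066  0.038 ] diam 0.0576
large 400.5 301.5 18.398468017578125 [ 0.451  -0.2708  0.038 ] diam 0.0704
seat [ 0.53310152 -0.00692421  0.01      ] tab [0.56142891 0.18767123 0.106     ]
```

View pics/c0.png

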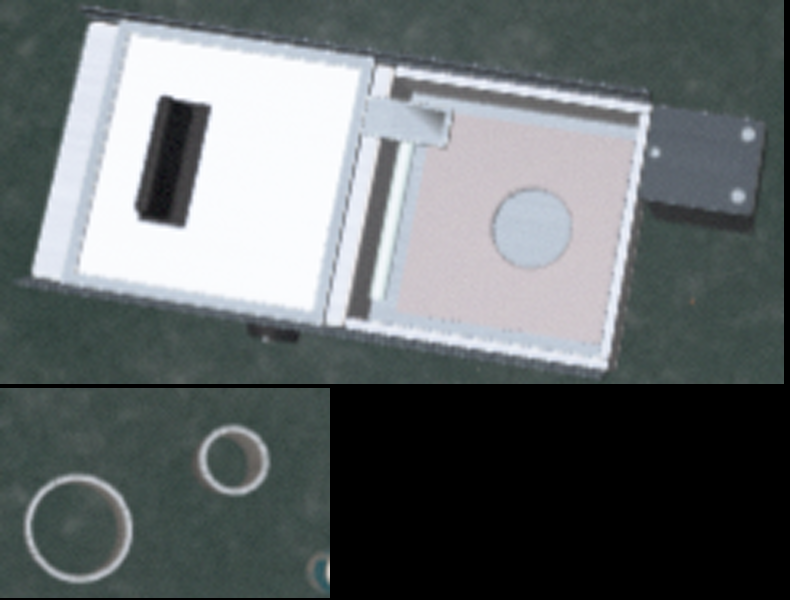

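The crop confirms the smallest bare-metal ring, at top pixel (452.5,279), 46 mm fitted against 43 mm nominal, with the large one at (401,301). The recess is at (266,261). The tab top is near (150.5,240), the tongue ends near (239,230) and the latch block is at (320,241). The case is turned about -8.6°. Moving above the cutter.

```bash
python3 -m pendant '[{"gripper":0.2,"xyz":[0.041,-0.0146,0],"rot":[0,0,0]},{"gripper":0.2,"xyz":[0.041,-0.0146,0],"rot":[0,0,0]},{"gripper":0.2,"xyz":[0.041,-0.0146,0],"rot":[0,0,0]},{"gripper":0.2,"xyz":[0.041,-0.0146,0],"rot":[0,0,0]},{"gripper":0.2,"xyz":[0.041,-0.0146,0],"rot":[0,0,0]}]' 25
python3 -m pendant '[{"gripper":0.2,"xyz":[0.041,-0.0146,0],"rot":[0,0,0]},{"gripper":0.2,"xyz":[0.041,-0.0146,0],"rot":[0,0,0]},{"gripper":0.2,"xyz":[0,0,0.04],"rot":[0,0,0]},{"gripper":0.2,"xyz":[0,0,0.04],"rot":[0,0,0]},{"gripper":0.2,"xyz":[0,0,0.04],"rot":[0,0,0]}]'
python3 -m pendant '[{"gripper":0.2,"xyz":[0,0,0],"rot":[0,0,0]},{"gripper":0.2,"xyz":[0,0,0],"rot":[0,0,0]}]'
python3 - <<'E'
from h import *
s=get_state();Rm=R.from_quat(s["orientation"]).as_matrix();print(Rm.round(3))
for n,p in dict(cut=(.494,-.372,.019),).items(): print(n,(Rm.T@(np.array(p)-s["tcp_pos"])).round(4))
# case yaw
A=unproj("top",100+40/3.2,190+285/3.2,.076);B=unproj("top",100+605/3.2,190+370/3.2,.076);C=unproj("top",100+85/3.2,190+12/3.2,.076);D=unproj("top",100+648/3.2,190+97/3.2,.076)
for a,b in((A,B),(C,D)):d=a-b;print("yaw",np.degrees(np.arctan2(-d[0],d[1])),np.linalg.norm(d))
print("seat",unproj("top",266,261,.010),"tab",unproj("top",150.5,239.8,.106))
print("orange",unproj("top",460,232,.038),"bottle",unproj("top",490,317,.05),"latchR",unproj("top",337,241,.098))
save("top","t1",(340,160,540,360),3)
E
```

```text
time_s: 0.6
tcp_pos: [0.4324, -0.4328, 0.2388]
orientation: [0.976, 0.218, -0.0, -0.0]
wrist_force: [1.1, -0.8, 0.3]
grip_width: 0.0685
finger_force: 0.0
time_s: 1.1
tcp_pos: [0.4935, -0.3723, 0.1178]
orientation: [0.976, 0.219, 0.0, 0.0]
wrist_force: [0.5, -0.8, 0.3]
grip_width: 0.0684
finger_force: 0.0
time_s: 1.3
tcp_pos: [0.4931, -0.3728, 0.1192]
orientation: [0.976, 0.219, -0.0, -0.001]
wrist_force: [0.2, -1.0, 1.0]
grip_width: 0.0685
finger_force: 0.0
[[ 0.904  0.427 -0.001]
 [ 0.427 -0.904  0.001]
 [-0.    -0.001 -1.   ]]
cut [ 0.0012 -0.0002  0.1002]
yaw -8.416015421148806 0.3369582387393117
yaw -9.051209744110071 0.3460269514634951
seat [ 0.53310152 -0.00692421  0.01      ] tab [0.56182033 0.19234583 0.106     ]
orange [ 0.58560009 -0.39106703  0.038     ] bottle [ 0.42115575 -0.436295    0.05      ] latchR [ 0.55937706 -0.14945618  0.098     ]
```

View pics/t1.png

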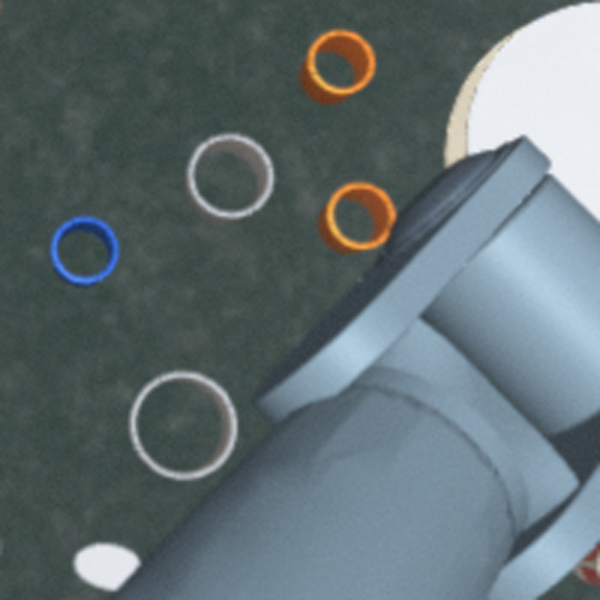

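The arm hides the target in this view, with only the other cutters visible at their places. I'll descend on the measured position and close.

```bash
python3 -m pendant '[{"gripper":0.2,"xyz":[0.001,0,0.03],"rot":[0,0,0]},{"gripper":0.2,"xyz":[0,0,0.03],"rot":[0,0,0]},{"gripper":0.2,"xyz":[0,0,0.02],"rot":[0,0,0]},{"gripper":0.2,"xyz":[0,0,0.01],"rot":[0,0,0]},{"gripper":0.2,"xyz":[0,0,0.01],"rot":[0,0,0]}]'
python3 -m pendant '[{"gripper":0.2,"xyz":[0,0,0],"rot":[0,0,0]},{"gripper":0.8,"xyz":[0,0,0],"rot":[0,0,0]},{"gripper":0.8,"xyz":[0,0,0],"rot":[0,0,0]},{"gripper":0.8,"xyz":[0,0,0],"rot":[0,0,0]},{"gripper":0.8,"xyz":[0,0,0],"rot":[0,0,0]}]' 25
python3 -m pendant '[{"gripper":0.8,"xyz":[0,0,0],"rot":[0,0,0]},{"gripper":0.8,"xyz":[0,0,0],"rot":[0,0,0]},{"gripper":0.8,"xyz":[0,0,0],"rot":[0,0,0]}]'
```

```text
time_s: 1.85
tcp_pos: [0.4955, -0.3741, 0.0213]
orientation: [0.976, 0.219, 0.001, 0.002]
wrist_force: [-0.6, -0.2, 0.1]
grip_width: 0.0685
finger_force: 0.0
time_s: 2.35
tcp_pos: [0.4951, -0.3735, 0.0209]
orientation: [0.976, 0.219, 0.001, 0.001]
wrist_force: [0.1, 0.4, 5.9]
grip_width: 0.0417
finger_force: 25.9
time_s: 2.65
tcp_pos: [0.4951, -0.3735, 0.0209]
orientation: [0.976, 0.219, 0.001, 0.001]
wrist_force: [-0.1, 0.4, 5.9]
grip_width: 0.0417
finger_force: 25.9
```

```bash
python3 -m pendant '[{"gripper":0.8,"xyz":[0,0,-0.02],"rot":[0,0,0]},{"gripper":0.8,"xyz":[0,0,-0.04],"rot":[0,0,0]},{"gripper":0.8,"xyz":[0,0,-0.04],"rot":[0,0,0]},{"gripper":0.8,"xyz":[0,0,-0.04],"rot":[0,0,0]},{"gripper":0.8,"xyz":[0,0,-0.03],"rot":[0,0,-8]}]'
python3 -m pendant '[{"gripper":0.8,"xyz":[0,0,0],"rot":[0,0,-8]},{"gripper":0.8,"xyz":[0,0,0],"rot":[0,0,-8]},{"gripper":0.8,"xyz":[0,0,0],"rot":[0,0,-8]},{"gripper":0.8,"xyz":[0,0,0],"rot":[0,0,-8]},{"gripper":0.8,"xyz":[0,0,0],"rot":[0,0,-8]}]'
python3 -m pendant '[{"gripper":0.8,"xyz":[0,0,0],"rot":[0,0,-8]},{"gripper":0.8,"xyz":[0,0,0],"rot":[0,0,0]}]'
python3 - <<'E'
from h import *
s=get_state();Rm=R.from_quat(s["orientation"]).as_matrix();print(np.degrees(np.arctan2(Rm[1,1],Rm[0,1])))
print((Rm.T@(np.array([.5332,-.007,.19])-s["tcp_pos"])).round(4))
E
```

```text
time_s: 3.15
tcp_pos: [0.4946, -0.3729, 0.1922]
orientation: [0.958, 0.288, 0.001, 0.001]
wrist_force: [1.1, 0.1, 0.5]
grip_width: 0.0419
finger_force: 25.5
time_s: 3.65
tcp_pos: [0.494, -0.3723, 0.1891]
orientation: [0.801, 0.599, -0.0, -0.0]
wrist_force: [0.2, 0.2, 0.0]
grip_width: 0.042
finger_force: 25.5
time_s: 3.85
tcp_pos: [0.494, -0.3724, 0.1891]
orientation: [0.759, 0.651, -0.0, -0.0]
wrist_force: [0.1, -0.1, -0.4]
grip_width: 0.0418
finger_force: 25.6
-8.761077008080424
[ 0.3671 -0.0169 -0.0008]
```

```bash
python3 -m pendant '[{"gripper":0.8,"xyz":[0.041,-0.002,0],"rot":[0,0,0]},{"gripper":0.8,"xyz":[0.041,-0.002,0],"rot":[0,0,0]},{"gripper":0.8,"xyz":[0.041,-0.002,0],"rot":[0,0,0]},{"gripper":0.8,"xyz":[0.041,-0.002,0],"rot":[0,0,0]},{"gripper":0.8,"xyz":[0.041,-0.002,0],"rot":[0,0,0]}]'
python3 -m pendant '[{"gripper":0.8,"xyz":[0.041,-0.002,0],"rot":[0,0,0]},{"gripper":0.8,"xyz":[0.041,-0.002,0],"rot":[0,0,0]},{"gripper":0.8,"xyz":[0.041,-0.002,0],"rot":[0,0,0]},{"gripper":0.8,"xyz":[0.039,-0.001,0],"rot":[0,0,0]},{"gripper":0.8,"xyz":[0,0,0.04],"rot":[0,0,0]}]'
python3 -m pendant '[{"gripper":0.8,"xyz":[0,0,0.02],"rot":[0,0,0]},{"gripper":0.8,"xyz":[0,0,0],"rot":[0,0,0]},{"gripper":0.8,"xyz":[0,0,0],"rot":[0,0,0]}]'
python3 - <<'E'
from h import *
s=get_state();Rm=R.from_quat(s["orientation"]).as_matrix()
print((Rm.T@(np.array([.5332,-.007,.025])-s["tcp_pos"])).round(4))
print(proj("scene",(.533,-.007,.01)),proj("scene",s["tcp_pos"]))
save("scene","s1",(190,120,350,280),3.75)
E
```

```text
time_s: 4.35
tcp_pos: [0.5153, -0.1668, 0.1893]
orientation: [0.76, 0.65, 0.0, 0.0]
wrist_force: [0.5, 0.6, 0.1]
grip_width: 0.0421
finger_force: 25.6
time_s: 4.85
tcp_pos: [0.5375, -0.0043, 0.1546]
orientation: [0.758, 0.652, 0.004, 0.005]
wrist_force: [0.9, -0.7, -0.4]
grip_width: 0.0417
finger_force: 25.6
time_s: 5.15
tcp_pos: [0.5333, -0.0074, 0.1296]
orientation: [0.76, 0.65, -0.0, -0.0]
wrist_force: [0.5, -0.5, 1.3]
grip_width: 0.0419
finger_force: 25.6
[ 3.000e-04 -1.000e-04  1.046e-01]
[280.81537074 232.39269072] [276.42630811 192.4946959 ]
```

View pics/s1.png

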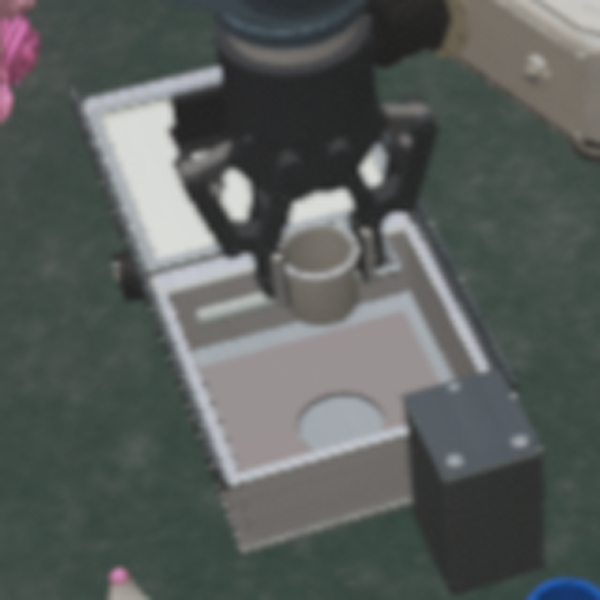

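Run:
```python
from h import *
s=get_state();Rm=R.from_quat(s["orientation"]).as_matrix()
P=unproj("scene",190+320/3.75-.4,120+254/3.75-.4,s["tcp_pos"][2]+.017);print(P,s["tcp_pos"],(Rm.T@(P-s["tcp_pos"])).round(4))
print((proj("scene",P+[0.0215,0,0])-[190,120])*3.75,(proj("scene",P-[0.0215,0,0])-[190,120])*3.75)
print("blue",unproj("scene",341,281,.038),unproj("top",368,243,.038),"seat y",unproj("scene",190+341.5/3.75-.4,120+425/3.75-.4,.01))
```

```text
[ 0.53018874 -0.01028703  0.14763666] [ 0.53406621 -0.00764109  0.13063666] [-0.0032 -0.0034 -0.017 ]
[354.51263963 238.3378627 ] [282.05097557 266.84200627]
blue [ 0.56636025 -0.20673705  0.038     ] [ 0.56459437 -0.21045977  0.038     ] seat y [ 0.53199693 -0.00826385  0.01      ]
```

```bash
python3 -m pendant '[{"gripper":0.8,"xyz":[0.001,0,0.03],"rot":[0,0,0]},{"gripper":0.8,"xyz":[0,0,0.03],"rot":[0,0,0]},{"gripper":0.8,"xyz":[0,0,0.02],"rot":[0,0,0]},{"gripper":0.8,"xyz":[0,0,0.01],"rot":[0,0,0]},{"gripper":0.8,"xyz":[0,0,0],"rot":[0,0,0]}]'
python3 -m pendant '[{"gripper":0.8,"xyz":[0,0,0],"rot":[0,0,0]},{"gripper":0.8,"xyz":[0,0,0.003],"rot":[0,0,0]},{"gripper":0.8,"xyz":[0,0,0],"rot":[0,0,0]},{"gripper":0.8,"xyz":[0,0,0],"rot":[0,0,0]}]'
python3 - <<'E'
from h import *
print(get_state()["tcp_pos"]);save("scene","s2",(230,170,330,270),6)
E
```

```text
time_s: 5.7
tcp_pos: [0.5334, -0.0065, 0.0393]
orientation: [0.759, 0.651, -0.0, -0.0]
wrist_force: [-1.1, -0.0, -0.2]
grip_width: 0.0419
finger_force: 25.6
time_s: 6.1
tcp_pos: [0.5337, -0.0063, 0.0369]
orientation: [0.759, 0.651, 0.0, 0.0]
wrist_force: [0.3, 0.2, -0.2]
grip_width: 0.0414
finger_force: 25.6
[ 0.53371184 -0.00632462  0.03685732]
```

View pics/s2.png

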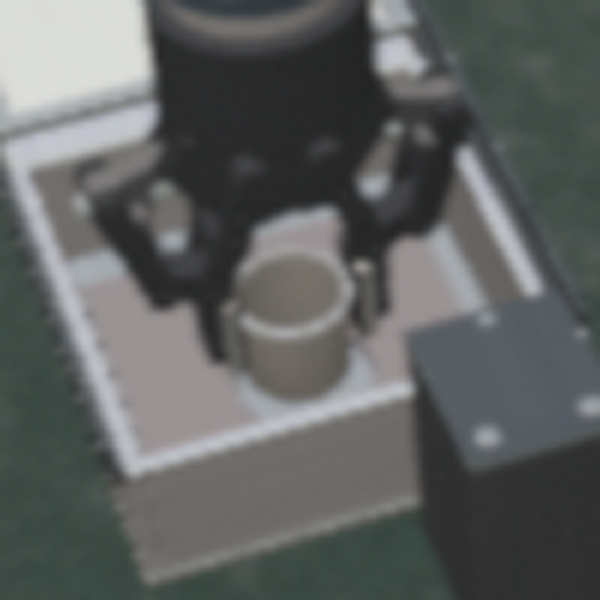

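The cutter hangs about 10 mm above its seat. Its foot centre (crop x 296) sits 2–3 mm left of the recess centre (304), and the depth looks right. I'll shift +2 mm along tool y, then lower and feel for contact.

```bash
python3 -m pendant '[{"gripper":0.8,"xyz":[0,0.002,0],"rot":[0,0,0]},{"gripper":0.8,"xyz":[0,0,0.004],"rot":[0,0,0]},{"gripper":0.8,"xyz":[0,0,0],"rot":[0,0,0]},{"gripper":0.8,"xyz":[0,0,0],"rot":[0,0,0]}]'
python3 -m pendant '[{"gripper":0.8,"xyz":[0,0,0.003],"rot":[0,0,0]},{"gripper":0.8,"xyz":[0,0,0],"rot":[0,0,0]},{"gripper":0.8,"xyz":[0,0,0],"rot":[0,0,0]}]'
python3 -m pendant '[{"gripper":0.8,"xyz":[0,0,0.002],"rot":[0,0,0]},{"gripper":0.8,"xyz":[0,0,0],"rot":[0,0,0]},{"gripper":0.8,"xyz":[0,0,0],"rot":[0,0,0]}]'
python3 -c "
from h import *
save('scene','s3',(230,170,330,270),6)"
```

```text
time_s: 6.55
tcp_pos: [0.5351, -0.0065, 0.032]
orientation: [0.759, 0.651, -0.0, -0.0]
wrist_force: [-0.3, -0.6, -0.2]
grip_width: 0.0421
finger_force: 25.6
time_s: 6.85
tcp_pos: [0.5352, -0.0065, 0.0291]
orientation: [0.759, 0.651, -0.0, -0.0]
wrist_force: [-0.1, 0.1, -0.1]
grip_width: 0.0423
finger_force: 25.6
time_s: 7.15
tcp_pos: [0.5353, -0.0065, 0.0272]
orientation: [0.759, 0.651, -0.0, -0.0]
wrist_force: [0.3, 0.1, -0.2]
grip_width: 0.0422
finger_force: 25.6
```

View pics/s3.png

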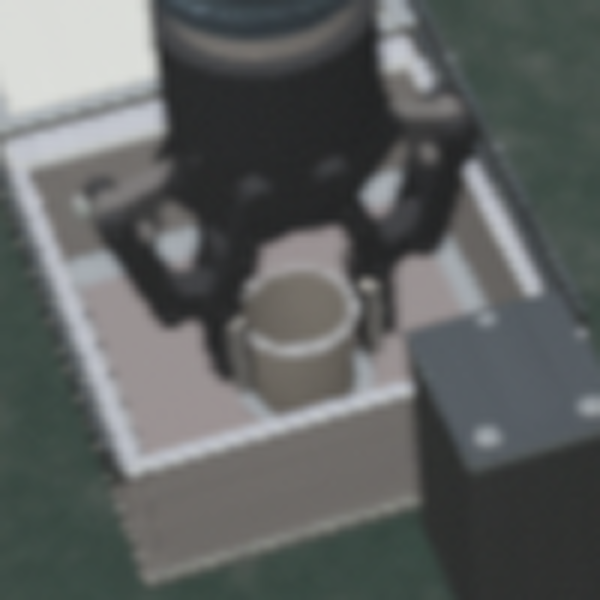

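No tray contact was felt where the foot would have met it (TCP 0.031), so the cutter is inside the recess. I'll lower the last millimetre and release.

```bash
python3 -m pendant '[{"gripper":0.8,"xyz":[0,0,0.001],"rot":[0,0,0]},{"gripper":0.8,"xyz":[0,0,0],"rot":[0,0,0]},{"gripper":0.8,"xyz":[0,0,0],"rot":[0,0,0]}]'
python3 -m pendant '[{"gripper":0.4,"xyz":[0,0,0],"rot":[0,0,0]},{"gripper":0.2,"xyz":[0,0,0],"rot":[0,0,0]},{"gripper":0.2,"xyz":[0,0,0],"rot":[0,0,0]},{"gripper":0.2,"xyz":[0,0,0],"rot":[0,0,0]},{"gripper":0.2,"xyz":[0,0,0],"rot":[0,0,0]}]'
python3 -m pendant '[{"gripper":0.2,"xyz":[0,0,-0.02],"rot":[0,0,0]},{"gripper":0.2,"xyz":[0,0,-0.04],"rot":[0,0,0]},{"gripper":0.2,"xyz":[0,0,-0.04],"rot":[0,0,0]},{"gripper":0.2,"xyz":[0,0,-0.045],"rot":[0,0,0]},{"gripper":0.2,"xyz":[0,0,0],"rot":[0,0,0]}]'
python3 -c "
from h import *
save('scene','s4',(220,130,340,270),4)
im=cv2.imread('pics/s4_full.png');t=cv2.cvtColor(camera('top'),cv2.COLOR_RGB2BGR);cv2.imwrite('pics/t4_full.png',t)
a=cv2.resize(im[190:270,240:320],(390,390),interpolation=2);b=cv2.resize(t[190:310,100:220],(390,390),interpolation=2)
cv2.imwrite('pics/c4.png',np.hstack([a,b]))
P=unproj('top',266,261,.01);print(P,proj('scene',(.5332,-.007,.044)))"
```

```text
time_s: 7.5
tcp_pos: [0.5355, -0.0066, 0.0269]
orientation: [0.759, 0.651, -0.0, 0.0]
wrist_force: [-3.0, 0.4, 5.3]
grip_width: 0.0416
finger_force: 26.1
time_s: 8.0
tcp_pos: [0.5352, -0.0065, 0.0261]
orientation: [0.759, 0.651, -0.0, -0.0]
wrist_force: [-0.4, -0.5, -0.3]
grip_width: 0.0678
finger_force: 0.0
time_s: 8.5
tcp_pos: [0.5396, -0.0074, 0.1787]
orientation: [0.759, 0.651, 0.004, 0.005]
wrist_force: [0.6, 0.5, 1.2]
grip_width: 0.0684
finger_force: 0.0
[ 0.53310152 -0.00692421  0.01      ] [279.66100541 221.62018881]
```

View pics/c4.png

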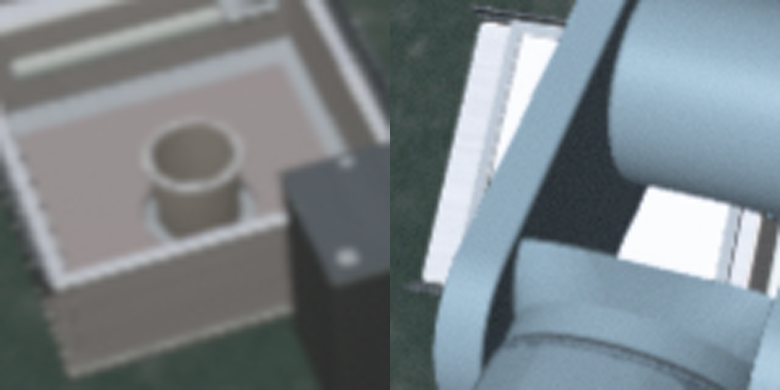

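The cutter stands upright in the recess, rim near crop (195,155) and foot ring (197,215). Floor contact was felt at the expected TCP height of 0.027, and the arm hides the tab in the top view. Now I'll close the fingers, go past the tab and come down behind it.

```bash
python3 -m pendant '[{"gripper":1,"xyz":[0.039,-0.0007,0],"rot":[0,0,0]},{"gripper":1,"xyz":[0.039,-0.0007,0],"rot":[0,0,0]},{"gripper":1,"xyz":[0.039,-0.0007,0],"rot":[0,0,0]},{"gripper":1,"xyz":[0.039,-0.0007,0],"rot":[0,0,0]},{"gripper":1,"xyz":[0.039,-0.0007,0],"rot":[0,0,0]}]'
python3 -m pendant '[{"gripper":1,"xyz":[0.041,-0.0007,0],"rot":[0,0,0]},{"gripper":1,"xyz":[0,0,0],"rot":[0,0,0]},{"gripper":1,"xyz":[0,0,0],"rot":[0,0,0]}]'
python3 -c "
from h import *
s=get_state();Rm=R.from_quat(s['orientation']).as_matrix()
print(s['tcp_pos'],(Rm.T@(np.array([.5618,.1923,.092])-s['tcp_pos'])).round(4))
im=cv2.cvtColor(camera('scene'),cv2.COLOR_RGB2BGR)
cv2.imwrite('pics/s5.png',cv2.resize(im[80:230,160:310],(600,600),interpolation=2))"
```

```text
time_s: 9.1
tcp_pos: [0.5602, 0.1881, 0.1687]
orientation: [0.759, 0.651, -0.002, -0.001]
wrist_force: [0.5, -0.4, 0.0]
grip_width: -0.0
finger_force: 0.0
time_s: 9.4
tcp_pos: [0.5657, 0.2277, 0.1688]
orientation: [0.758, 0.652, -0.002, -0.001]
wrist_force: [0.1, 0.1, 0.3]
grip_width: 0.0002
finger_force: 0.0
[0.56570713 0.22770443 0.16884811] [-0.0355  0.0018  0.0769]
```

View pics/s5.png

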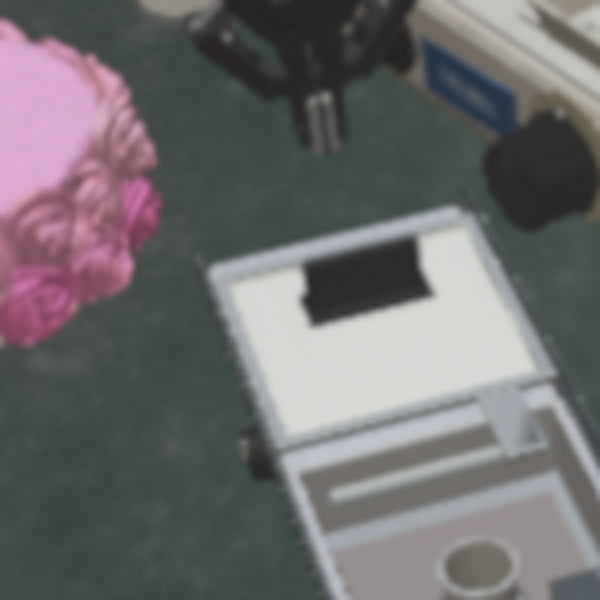

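The fingers stand behind the black tab, which is at crop (365,275), and are roughly centred on it. Descending, then creeping up to the tab.

```bash
python3 -m pendant '[{"gripper":1,"xyz":[0,0.001,0.03],"rot":[0,0,0]},{"gripper":1,"xyz":[0,0.001,0.03],"rot":[0,0,0]},{"gripper":1,"xyz":[0,0,0.016],"rot":[0,0,0]},{"gripper":1,"xyz":[0,0,0],"rot":[0,0,0]},{"gripper":1,"xyz":[0,0,0],"rot":[0,0,0]}]'
python3 -m pendant '[{"gripper":1,"xyz":[-0.004,0,0],"rot":[0,0,0]},{"gripper":1,"xyz":[-0.004,0,0],"rot":[0,0,0]},{"gripper":1,"xyz":[-0.003,0,0],"rot":[0,0,0]},{"gripper":1,"xyz":[-0.003,0,0],"rot":[0,0,0]},{"gripper":1,"xyz":[-0.003,0,0],"rot":[0,0,0]}]'
python3 -m pendant '[{"gripper":1,"xyz":[-0.003,0,0],"rot":[0,0,0]},{"gripper":1,"xyz":[-0.003,0,0],"rot":[0,0,0]},{"gripper":1,"xyz":[-0.003,0,0],"rot":[0,0,0]},{"gripper":1,"xyz":[-0.003,0,0],"rot":[0,0,0]},{"gripper":1,"xyz":[-0.003,0,0],"rot":[0,0,0]}]'
python3 -m pendant '[{"gripper":1,"xyz":[-0.005,0,0],"rot":[0,0,0]},{"gripper":1,"xyz":[-0.005,0,0],"rot":[0,0,0]},{"gripper":1,"xyz":[-0.005,0,0],"rot":[0,0,0]},{"gripper":1,"xyz":[-0.005,0,0],"rot":[0,0,0]},{"gripper":1,"xyz":[-0.005,0,0],"rot":[0,0,0]}]'
```

```text
time_s: 9.95
tcp_pos: [0.5694, 0.2265, 0.0957]
orientation: [0.759, 0.651, 0.0, 0.0]
wrist_force: [0.0, 0.0, 0.7]
grip_width: 0.0001
finger_force: 0.0
time_s: 10.45
tcp_pos: [0.5667, 0.2101, 0.0958]
orientation: [0.759, 0.651, 0.0, 0.0]
wrist_force: [0.9, -0.1, 0.9]
grip_width: -0.0003
finger_force: 0.4
time_s: 10.95
tcp_pos: [0.5641, 0.1952, 0.0953]
orientation: [0.759, 0.651, -0.0, -0.0]
wrist_force: [0.2, 0.7, 0.9]
grip_width: -0.0003
finger_force: 0.4
time_s: 11.45
tcp_pos: [0.5602, 0.1702, 0.0952]
orientation: [0.759, 0.651, -0.0, -0.0]
wrist_force: [-0.4, 0.5, -0.2]
grip_width: 0.0
finger_force: 0.4
```

```bash
for i in 1 2; do python3 -m pendant '[{"gripper":1,"xyz":[-0.005,0,0],"rot":[0,0,0]},{"gripper":1,"xyz":[-0.005,0,0],"rot":[0,0,0]},{"gripper":1,"xyz":[-0.005,0,0],"rot":[0,0,0]},{"gripper":1,"xyz":[-0.005,0,0],"rot":[0,0,0]},{"gripper":1,"xyz":[-0.005,0,0],"rot":[0,0,0]}]' | grep -E "tcp|wrist"; done
python3 -c "
from h import *
im=cv2.cvtColor(camera('scene'),cv2.COLOR_RGB2BGR);cv2.imwrite('pics/s6_full.png',im)
a=cv2.imread('pics/s5.png');b=cv2.resize(im[80:230,160:310],(600,600),interpolation=2)
d=im[110:200,200:300];print((d.max(2)<60).sum())
# tongue end: bright px in chamber
print(proj('scene',(.5332-.15*.0+.046,.02,.083)))"
```

```text
tcp_pos: [0.5564, 0.1456, 0.0952]
wrist_force: [-1.3, -0.2, -0.0]
tcp_pos: [0.5527, 0.1209, 0.0953]
wrist_force: [-0.1, 0.5, -1.0]
2428
[291.73354505 193.20721572]
```

```bash
python3 -m pendant '[{"gripper":1,"xyz":[-0.003,0,0],"rot":[0,0,0]},{"gripper":1,"xyz":[-0.003,0,0],"rot":[0,0,0]},{"gripper":1,"xyz":[-0.003,0,0],"rot":[0,0,0]},{"gripper":1,"xyz":[-0.003,0,0],"rot":[0,0,0]}]' | grep -E "tcp|wrist"
python3 -m pendant '[{"gripper":1,"xyz":[-0.002,0,0],"rot":[0,0,0]},{"gripper":1,"xyz":[-0.002,0,0],"rot":[0,0,0]}]' | grep -E "tcp|wrist"
python3 -m pendant '[{"gripper":1,"xyz":[-0.002,0,0],"rot":[0,0,0]},{"gripper":1,"xyz":[-0.002,0,0],"rot":[0,0,0]}]' | grep -E "tcp|wrist"
```

```text
tcp_pos: [0.551, 0.1092, 0.0954]
wrist_force: [-0.4, 0.9, 0.3]
tcp_pos: [0.5504, 0.1053, 0.0954]
wrist_force: [-0.2, 1.0, 1.2]
tcp_pos: [0.5498, 0.1014, 0.0954]
wrist_force: [0.8, 0.4, 0.8]
```

```bash
for i in 1 2 3 4 5; do python3 -m pendant '[{"gripper":1,"xyz":[-0.002,0,0],"rot":[0,0,0]},{"gripper":1,"xyz":[-0.002,0,0],"rot":[0,0,0]}]' | grep -E "tcp|wrist"; done
```

```text
tcp_pos: [0.5491, 0.0974, 0.0953]
wrist_force: [0.4, 0.9, 0.9]
tcp_pos: [0.5485, 0.0934, 0.0953]
wrist_force: [0.5, 0.9, 0.8]
tcp_pos: [0.5479, 0.0895, 0.0953]
wrist_force: [-0.1, 0.5, 0.4]
tcp_pos: [0.5472, 0.0855, 0.0953]
wrist_force: [0.1, 0.4, -0.5]
tcp_pos: [0.5467, 0.0821, 0.0952]
wrist_force: [0.9, 5.8, 0.1]
```

The L+28 spring zone is felt at TCP y≈0.084, so L should be near y≈0.056. I'll continue gently.

```bash
for i in 1 2 3; do python3 -m pendant '[{"gripper":1,"xyz":[-0.002,0,0],"rot":[0,0,0]},{"gripper":1,"xyz":[-0.002,0,0],"rot":[0,0,0]}]' | grep -E "tcp|wrist"; done
```

```text
tcp_pos: [0.5461, 0.0786, 0.0953]
wrist_force: [1.6, 6.4, 0.1]
tcp_pos: [0.5455, 0.0748, 0.0953]
wrist_force: [2.1, 6.6, -1.0]
tcp_pos: [0.5449, 0.071, 0.0953]
wrist_force: [2.3, 7.1, -0.6]
```

```bash
for i in 1 2 3 4 5; do python3 -m pendant '[{"gripper":1,"xyz":[-0.001,0,0],"rot":[0,0,0]}]' | grep -E "tcp|wrist"; done
```

```text
tcp_pos: [0.5447, 0.0699, 0.0953]
wrist_force: [1.9, 6.3, 0.0]
tcp_pos: [0.5446, 0.069, 0.0953]
wrist_force: [0.9, 6.9, -0.8]
tcp_pos: [0.5445, 0.068, 0.0953]
wrist_force: [1.4, 5.6, -0.3]
tcp_pos: [0.5443, 0.0671, 0.0953]
wrist_force: [0.7, 6.3, -0.6]
tcp_pos: [0.5441, 0.0662, 0.0953]
wrist_force: [2.6, 7.8, 0.2]
```

```bash
for i in 1 2 3 4; do python3 -m pendant '[{"gripper":1,"xyz":[-0.001,0,0],"rot":[0,0,0]}]' | grep -E "tcp|wrist"; done
```

```text
tcp_pos: [0.544, 0.0654, 0.0953]
wrist_force: [1.1, 8.8, -0.9]
tcp_pos: [0.5439, 0.0645, 0.0953]
wrist_force: [0.3, 10.1, -0.2]
tcp_pos: [0.5438, 0.0637, 0.0953]
wrist_force: [1.8, 8.7, -0.4]
tcp_pos: [0.5436, 0.0628, 0.0953]
wrist_force: [2.4, 10.1, -0.4]
```

```bash
for i in 1 2 3 4; do python3 -m pendant '[{"gripper":1,"xyz":[-0.001,0,0],"rot":[0,0,0]}]' | grep -E "tcp|wrist"; done
```

```text
tcp_pos: [0.5434, 0.0618, 0.0953]
wrist_force: [2.1, 10.0, -0.0]
tcp_pos: [0.5432, 0.0606, 0.0953]
wrist_force: [1.1, 7.3, -0.4]
tcp_pos: [0.5431, 0.0594, 0.0953]
wrist_force: [2.2, 6.6, -0.6]
tcp_pos: [0.5429, 0.058, 0.0953]
wrist_force: [0.3, 2.7, 0.8]
```

```bash
for i in 1 2; do python3 -m pendant '[{"gripper":1,"xyz":[-0.001,0,0],"rot":[0,0,0]}]' | grep -E "tcp|wrist"; done
```

```text
tcp_pos: [0.5426, 0.0566, 0.0953]
wrist_force: [0.4, 5.4, 0.5]
tcp_pos: [0.5425, 0.0558, 0.0953]
wrist_force: [0.7, 8.7, 0.2]
```

```bash
python3 -m pendant '[{"gripper":1,"xyz":[-0.0007,0,0],"rot":[0,0,0]},{"gripper":1,"xyz":[0,0,0],"rot":[0,0,0]}]' | grep -E "tcp|wrist"
for i in 1 2 3; do python3 -m pendant '[{"gripper":1,"xyz":[0.001,0,0],"rot":[0,0,0]},{"gripper":1,"xyz":[0.001,0,0],"rot":[0,0,0]}]' | grep -E "tcp|wrist"; done
```

```text
tcp_pos: [0.5424, 0.0552, 0.0953]
wrist_force: [0.9, 7.0, 0.6]
tcp_pos: [0.5426, 0.0563, 0.0953]
wrist_force: [-0.5, 0.2, -0.1]
tcp_pos: [0.543, 0.0579, 0.0952]
wrist_force: [-1.2, 0.6, -0.3]
tcp_pos: [0.5434, 0.0601, 0.0952]
wrist_force: [-0.3, 0.4, 0.1]
```

The force dropped to zero within 1 mm of backing off, so the latch holds. I'll retreat and check.

```bash
python3 -m pendant '[{"gripper":1,"xyz":[0.02,0,0],"rot":[0,0,0]},{"gripper":1,"xyz":[0.03,0,0],"rot":[0,0,0]},{"gripper":1,"xyz":[0,0,-0.04],"rot":[0,0,0]},{"gripper":1,"xyz":[0,0,-0.04],"rot":[0,0,0]},{"gripper":1,"xyz":[0,0,-0.03],"rot":[0,0,0]}]' 
python3 -m pendant '[{"gripper":1,"xyz":[0.03,0,0],"rot":[0,0,0]},{"gripper":1,"xyz":[0.04,0,0],"rot":[0,0,0]},{"gripper":1,"xyz":[0.04,0,0],"rot":[0,0,0]},{"gripper":1,"xyz":[0,0,0],"rot":[0,0,0]},{"gripper":1,"xyz":[0,0,0],"rot":[0,0,0]}]'|grep tcp
python3 -c "
from h import *
save('scene','s7',(200,110,350,260),4)"
```

```text
time_s: 17.7
tcp_pos: [0.5516, 0.1099, 0.2077]
orientation: [0.759, 0.651, 0.001, 0.001]
wrist_force: [0.1, -0.3, 0.1]
grip_width: -0.0
finger_force: 0.0
tcp_pos: [0.5675, 0.2189, 0.205]
```

View pics/s7.png

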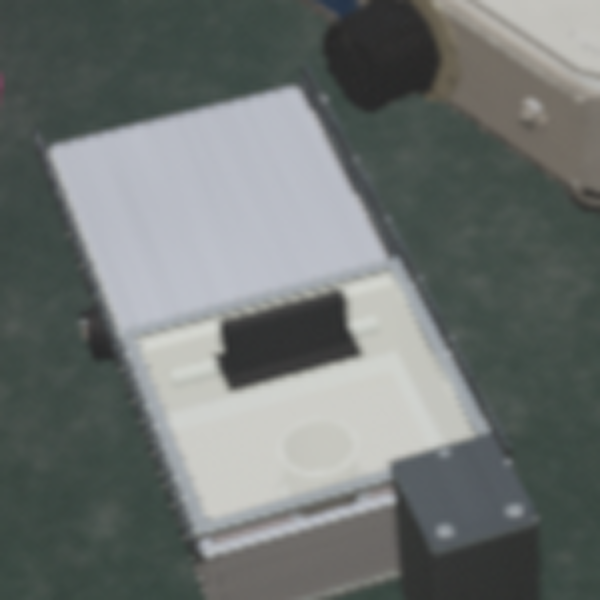

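The clear guard covers the chamber, with its tab at crop (285,310) and the cutter visible through it near (318,450). I'll check numerically that the tab has not sprung back.

Run:
```python
from h import *
for y in (.0405,.0603):
    p=np.array([.5425-.0024+(y-.0405)*.15,y,.106]); e=np.array([.989,-.15,0])*.035; t=np.array([-.15,-.989,0])*.005
    print([((proj("scene",p+k*e+j*t)-[200,110])*4).round() for k in(-1,1) for j in (1,-1)])
```

```text
[array([219., 328.]), array([214., 316.]), array([346., 293.]), array([340., 281.])]
[array([209., 304.]), array([203., 292.]), array([334., 270.]), array([329., 258.])]
```

The tab's corners at (222,322) and (343,291) match the latched position, not the sprung-back one.

```bash
python3 -c "
from rig import *
print(sign_off())"
```

```text
the job is handed in; nothing more can be done
None
```

The job is handed in: the smallest cutter stands rim up in the recess, the guard is shut and held by its latch (highest wrist force read was about 10 N), and the two larger cutters were not touched; the hand-in gave no verdict.

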